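# Unlock the sample transfer case

## Robot

A 6-joint arm with a two-finger parallel gripper is mounted at the origin on the work surface. World frame = base frame: x ahead of the robot, y to its left, z up, the work surface at z = 0. Lengths are in m, angles in degrees, forces in N, time in s.
With the tool pointing down it reaches from about 0.375 to 0.9 m from the base axis. Payload 3.1 kg.
Tool frame: the origin (TCP) lies on the centre line of the jaws, within the pads' length; the fingertips stand 8 mm ahead of it and the grasp point (between the pads) lies 11 mm behind it; z points along the fingers, y is the direction in which the jaws open and shut (so a half turn about z gives the same grasp; the last joint's range is limited). The gripper opens to 87 mm and grips with 3 to 60 N. Pads are 19 mm wide; open, the fingers measure 117 mm over their backs; the gripper's body (75 mm by 190 mm) begins 51 mm behind the grasp point.
Start: joints at [65.861, 30.224, 82.088, -0, 67.689, -10.227], TCP at [0.15, 0.607, 0.203] pointing down, gripper open.
Joint ranges: [-176.69, 176.69], [-43.24, 126.21], [12.49, 139.97], [-82, 262], [0, 151.66], [-163.58, 163.58]. Speed limits (degrees/s): [159.86, 159.86, 180, 180, 180, 180].

## Interface

Orientations are given as a 3x3 rotation matrix whose columns are the frame's x, y, z axes.
In Python, from rig import * gives the robot as it stands. The module is installed in compiled form; this text tells all that it offers.
- The arm moves only by the tool arm_command, never from a script. Its argument "commands" is a list of rows, each an object with "translation": the shift along the tool's x, y, z scaled (see below), a list of three; "dr": the turn, a rotation vector about the tool's x, y, z scaled (see below), a list of three; "jaw": the closure, from 0 (fully open) to 1 (shut). In form: [{"translation": [x, y, z], "dr": [ax, ay, az], "jaw": jaw}, ...]. A call has 1 to 12 rows; each row shifts and turns the commanded pose from where the row before left it, along the tool's axes as they then stand; what a row does not reach is not made up. The controller multiplies each number of a shift by 25 mm and each number of a turn by 6 degrees. A row lasts 1/12 s, in which the tool goes at most 41.7 mm and 7.16 degrees, less where a joint would pass 70% of its speed; a pose out of reach is approached as far as the arm can. A call with a number of a shift or a turn outside -1 to 1 is refused whole. A call with a gripper value outside its range is refused whole. The fingers move at their own pace and stop on an object; the grip force is fixed at half the most. Time passes only in rows, so rows that do not move let the fingers close. It gives the time, the measured TCP pose, the force and the opening at its end, in the units of the state.
- read_state(): the state, without advancing time (a new reading comes with each control period).
- capture(name): name is "scene" or "top" or "wrist"; returns (picture, depth): 384x512x3 uint8, red, green, blue; 384x512 float32, m along the optical axis (not along the pixel's ray), 0 where there is no reading.
- camera_model(name): a dict with "intrinsics" (3x3 intrinsics, pixels), "pose" (4x4, takes a point from camera to world coordinates); the wrist camera has in their place "mount" (4x4, takes a point from camera to tool coordinates, whose origin is the TCP and whose axes are the flange's). Camera axes: x right, y down, z forward; pixel columns grow to the right and rows downward; lengths in m; the calibration is good to about 2 mm. A picture is of the moment at which its call begins: read the wrist's pose just before it. camera_model takes no time and is no camera call.
- hand_in(): hands the job in, once; it reports no verdict.
The state is a dict: "time_s": time; "joint_positions": joint angles; "qvel": joint speeds; "tau": joint torques, N m; "position": TCP position; "tcp_rot": TCP orientation; "force": force on the tool from outside, world axes, zero at the start; "moment": the same for the moment, N m; "opening": opening from 0.0 (shut) to 1.0 (fully open).
Only numpy, scipy, OpenCV 4.12 (cv2) and the standard library are available. Lean on these libraries where they do the work, as an engineer would, in place of code of your own. Each camera call takes 0.05 s, during which the arm holds its last target.

## Task

Unlock the white sample transfer case. Its black dial reads like a clock: turn it left to 11, then right to 2, pausing on each and never running half a mark past either; then go left to 1 and feel on slowly from there, past 12 if need be, pressing the dial lightly (well under 25 N), until it drops fully in between 1 and 11. Then draw the steel bolt fully back out of its keeper, let go, and leave everything else where it is.

Things in the scene. Friction and masses are not known exactly. Their poses are not given: they have to be found in the camera images.
- case: White bench case, fixed, 244 x 360 x 100 mm high; origin at the centre of its underside, x away from the robot at yaw 0, y to the left, z up. On its flat top: the clock plate with the dial (+y half) and a steel bolt lying along y (-y half), held by two steel straps.
- clock (a point): Centre of the round aluminium clock plate on the case, 112 mm across, upper face at this point, 6 mm above the case's top. It has 12 marks 30 degrees apart; the double mark, on the far side (the case's +x), is 12; the hours count clockwise seen from above, so 3 is on the case's -y side. Axes are the case's.
- keeper (a point): Under the keeper, the steel strap (36 x 14 mm, 24 mm high) into which the bolt is shot, on the case's top face. A like strap, the bolt's guide, stands 136 mm further along the case's -y. Axes are the case's.
- dial (a joint): Where the dial points, rad clockwise from 12 seen from above (hour x 0.5236: 11 is -0.524, 1 is 0.524, 2 is 1.047). Left is counter-clockwise (falling). Little friction (0.06 N m), stops at -1.6 and 1.6. The hidden gate lies 0.10 to 0.62 rad left of 1 (at 0.42 to -0.10), new every time; the dial drops in only within about 0.04 rad of it. Not pressed, it turns past without dropping.
- stem (a joint): How far the dial is pushed straight down, m: 0 out, 0.006 fully in (rigid stop). About 6 N of friction; it stays where it is left. Off the gate, a pressed dial stops after 1.2 mm on a rigid plate, and still turns with light drag. More than 25 N between its inner key and that plate, down or sideways, breaks the lock.
- dial_grip (a point): Where to grip the dial, on its axis: centre of an upright black bar 56 mm long, 14 mm thick, top 14 mm above this point; the 62 mm disc that carries it has its face 22 mm below. x points along the bar to the pointer end (nose on the disc, white line), z up. Turns and sinks with the dial; 144 mm above the bench when out, 138 when in.
- bolt (a joint): How far the bolt is drawn, m: 0 shot into the keeper, 0.035 fully drawn (rigid stop). It slides along the case's -y, away from the dial, with about 4 N of friction, and stays. Rigidly blocked after about 2 mm until the dial is fully in.
- bolt_grip (a point): Point to grip on the bolt's upright steel tab: the tab is 22 mm along the case's x, 12 mm along its y, top 13 mm above this point, which is 34 mm above the case's top face (134 mm above the bench). Axes are the case's. Moves with the bolt.
- collar_mid (a point): Bystander: plain steel ring, 28 mm across, 10 mm high, lying on the case; point at its centre.
- cap_mid (a point): Bystander: grey plastic cap, 26 mm across, 16 mm high, lying on the case; point half-way up.
- dish_mid (a point): Bystander: shallow steel bowl, 110 mm across, 30 mm high, on the bench; point half-way up.
- jar_mid (a point): Bystander: clear jar with white lid, 56 mm across, 75 mm high, on the bench; point half-way up.
- tray_mid (a point): Bystander: open orange parts tray, 150 x 110 x 50 mm, on the bench; point half-way up.
- flange_mid (a point): Bystander: aluminium flange ring, 100 mm across, 14 mm high, on the bench; point at its centre.
- wrench_grip (a point): Bystander: steel wrench lying on the bench; point on its handle.

How it is judged (in metres and radians):
On the way, in this order (a step that is already met when the one before it is completed fails the run):
1. the dial is turned left to 11 (within 0.14 rad), not pushed in (value of joint dial between -0.664 and -0.384 rad and value of joint stem below 0.003 m), for 0.2 s.
2. then the dial is turned right to 2 (within 0.14 rad), not pushed in (value of joint dial between 0.907 and 1.187 rad and value of joint stem below 0.003 m), for 0.2 s.
3. then, back left between 1 and 11, the dial drops into its gate (value of joint stem above 0.0045 m and value of joint dial between -0.35 and 0.524 rad and value of joint bolt below 0.01 m), for 0.1 s.
At the end, for the whole second after the job is handed in: The dial is in its gate between 1 and 11 (its value between 0.524 and -0.35 rad), pushed in by more than 4.5 of its 6 mm, and the bolt is drawn by more than 31 of its 35 mm and at rest (value of joint stem above 0.0045 m and value of joint dial between -0.35 and 0.524 rad and value of joint bolt above 0.031 m and velocity of joint bolt below 0.01 m/s); the robot touches nothing.
It fails at once if the dial runs half a mark (0.26 rad) or more past 11 or past 2 (value of joint dial below -0.785 rad or value of joint dial above 1.309 rad).
It fails at once if the dial's inner key is forced on the gate plate with more than 25 N (contact force between dial_c2 and anything else above 25 N).
It fails at once if a bystander is moved by more than 30 mm (distance of any of collar_mid, cap_mid, dish_mid, jar_mid, tray_mid, flange_mid, wrench_grip from where it was at the start of the episode above 0.03 m).
It also fails if it takes over 72 s, if anything falls off the work surface, if the arm or the gripper's body presses on something with over 40 N, if the wrist force passes 120 N, or if a joint passes its speed limit or range.

## Working session

There is one attempt and no reset: what is moved stays moved. The work goes in short steps, Python scripts to look and compute and a tool call to move; the robot and the scene stay as the last step left them, time stands still between calls to the robot, and variables do not carry over. Pictures are saved under pics/ and viewed, and the job is handed in when it is done.

Besides the shell and the picture viewer there is one more tool, called as a command line: name --argument value ..., lists and objects as JSON in quotes. arm_command: Moves the arm, as the interface text tells. Its arguments: {"type":"object","properties":{"commands":{"type":"array"}},"required":["commands"]}

```bash
mkdir -p pics
cat > h.py <<'E'
from rig import *
import numpy as np, cv2
def save(n,a,s=1.5): cv2.imwrite('pics/'+n,cv2.resize(a[:,:,::-1],None,fx=s,fy=s,interpolation=cv2.INTER_CUBIC))
E
python3 - <<'E'
from h import *
s=read_state(); print(s)
for n in ('scene','top'):
    p,d=capture(n); save(n+'0.png',p); np.savez(n+'0.npz',p=p,d=d)
    m=camera_model(n); print(n,m)
print(camera_model('wrist'))
E
```

```text
{'time_s': 0.0, 'joint_positions': array([ 6.58613403e+01,  3.02782050e+01,  8.21557479e+01,  4.39301540e-04,
        6.76872837e+01, -1.02259317e+01]), 'qvel': array([-0.01339848, -0.04004748,  0.09097033,  0.00557754,  0.02825619,
        0.00448077]), 'tau': array([ 7.50502895e-04, -4.40044034e+01, -1.76594174e+01,  6.34429394e-02,
        5.82038832e-02, -1.86368438e-04]), 'position': array([0.14991775, 0.60597448, 0.20228336]), 'tcp_rot': array([[-9.70662223e-01,  2.40445603e-01, -8.71793898e-04],
       [ 2.40446879e-01,  9.70660384e-01, -1.92805200e-03],
       [ 3.82624175e-04, -2.08110736e-03, -9.99997761e-01]]), 'force': array([0.38122585, 0.59299844, 0.4251761 ]), 'moment': array([-0.01309004, -0.05750606, -0.04272259]), 'opening': 1.000190495689309}
scene {'intrinsics': array([[349.7319253 ,   0.        , 251.86997783],
       [  0.        , 349.7319253 , 188.28889016],
       [  0.        ,   0.        ,   1.        ]]), 'pose': array([[ 0.30775272,  0.77519201, -0.5516934 ,  1.07992298],
       [ 0.95139417, -0.25786109,  0.16839477, -0.15802745],
       [-0.01172198, -
[... 350 characters left out ...]
  [-0.99986924, -0.00487308,  0.01541963,  0.03085032],
       [-0.01469858, -0.12370882, -0.9922097 ,  1.74676091],
       [ 0.        ,  0.        ,  0.        ,  1.        ]])}
{'intrinsics': array([[318.79348833,   0.        , 255.64823872],
       [  0.        , 318.79348833, 194.17334546],
       [  0.        ,   0.        ,   1.        ]]), 'mount': array([[-1.40641518e-03, -9.66104279e-01, -2.58148300e-01,
         7.04487526e-02],
       [ 9.99998996e-01, -1.31343559e-03, -5.32631912e-04,
        -8.13601376e-04],
       [ 1.75516805e-04, -2.58148790e-01,  9.66105155e-01,
        -1.82122128e-01],
       [ 0.00000000e+00,  0.00000000e+00,  0.00000000e+00,
         1.00000000e+00]])}
```

View pics/scene0.png

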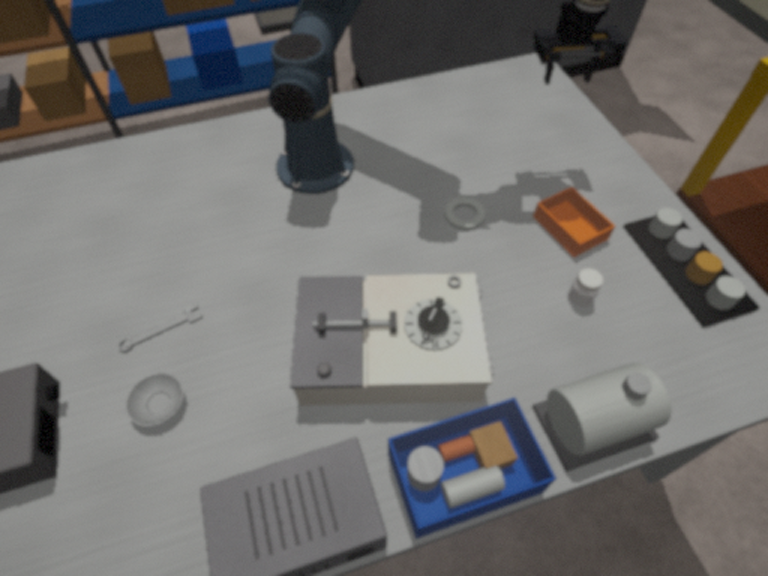

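View pics/top0.png

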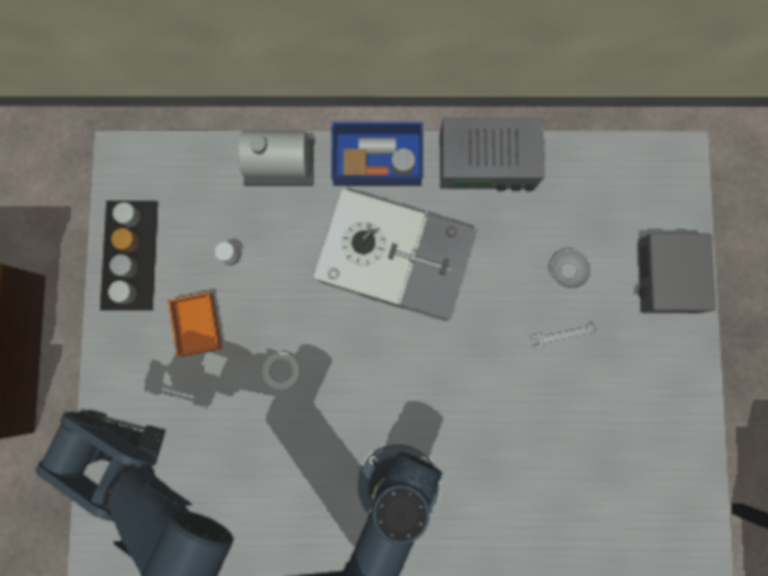

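The top view shows the case near (395,255), the dial near (364,242) and the bolt tab near (420,260). Next I'll enlarge that area.

```bash
cat >> h.py <<'E'
def px2w(n,u,v,z):
    m=camera_model(n);K=m['intrinsics'];T=m['pose']
    r=T[:3,:3]@np.linalg.solve(K,[u,v,1]);o=T[:3,3]
    return o+r*(z-o[2])/r[2]
E
python3 - <<'E'
from h import *
p=np.load('top0.npz')['p']; save('topc.png',p[118:222,200:325],6)
p=np.load('scene0.npz')['p']; save('scenec.png',p[175:275,190:335],5)
E
```

```text
(no output)
```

View pics/topc.png

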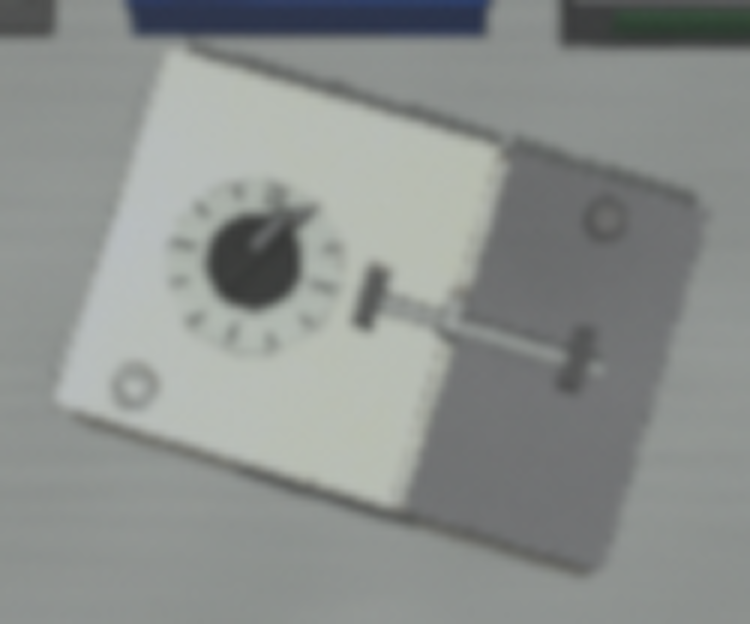

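View pics/scenec.png

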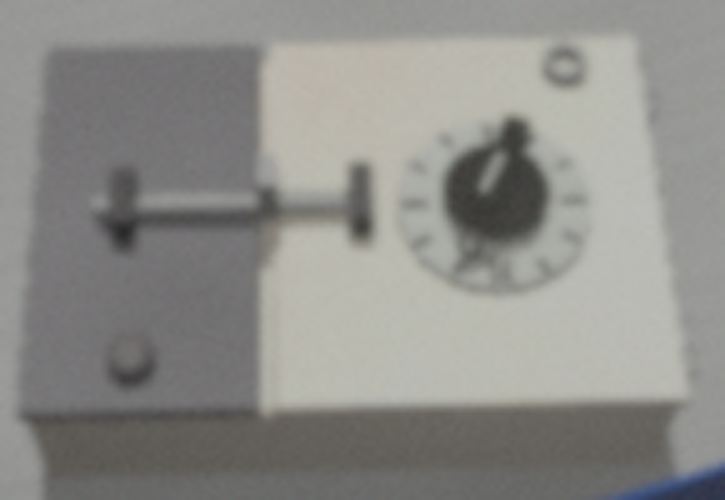

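Run:
```python
from h import *
f=lambda x,y:(200+(x+.5)/6-.5,118+(y+.5)/6-.5)
for nm,x,y,z in [('plate',255,268,.106),('disc',254,260,.122),('keeper',370,297,.124),('guide',577,360,.124),('tab',452,315,.147),('c1',172,45,.1),('c2',708,198,.1),('c3',597,575,.1),('c4',58,395,.1),('dblmark',276,195,.106),('nose',313,207,.122)]:
    print(nm,px2w('top',*f(x,y),z).round(4))
g=lambda x,y:(190+(x+.5)/5-.5,175+(y+.5)/5-.5)
for nm,x,y,z in [('plate',497,207,.106),('disc',497,195,.122),('keeper',360,200,.124),('guide',123,207,.124),('dbl?',468,258,.106),('lump',517,130,.158),('c',47,48,.1),('c',635,38,.1),('c',690,403,.1),('c',22,415,.1)]:
    print(nm,px2w('scene',*g(x,y),z).round(4))
```

```text
plate [0.6135 0.0947 0.106 ]
disc [0.6156 0.0948 0.122 ]
keeper [0.5919 0.0216 0.124 ]
guide [ 0.5525 -0.1079  0.124 ]
tab [ 0.5767 -0.0289  0.147 ]
c1 [0.7607 0.15   0.1   ]
c2 [ 0.6613 -0.1941  0.1   ]
c3 [ 0.4197 -0.1217  0.1   ]
c4 [0.5323 0.2194 0.1   ]
dblmark [0.6609 0.0818 0.106 ]
nose [0.6497 0.0578 0.122 ]
plate [0.6204 0.092  0.106 ]
disc [0.6215 0.0903 0.122 ]
keeper [0.6013 0.0152 0.124 ]
guide [ 0.5637 -0.1132  0.124 ]
dbl? [0.6463 0.0643 0.106 ]
lump [0.6051 0.1057 0.158 ]
c [ 0.4237 -0.1282  0.1   ]
c [0.5312 0.2188 0.1   ]
c [0.7635 0.1474 0.1   ]
c [ 0.6578 -0.1958  0.1   ]
```

arm_command --commands '[{"translation":[-0.96,-0.643,-0.03],"dr":[0,0,0],"jaw":0},{"translation":[-0.96,-0.643,-0.03],"dr":[0,0,0],"jaw":0},{"translation":[-0.96,-0.643,-0.03],"dr":[0,0,0],"jaw":0},{"translation":[-0.96,-0.643,-0.03],"dr":[0,0,0],"jaw":0},{"translation":[-0.96,-0.643,-0.03],"dr":[0,0,0],"jaw":0},{"translation":[-0.96,-0.643,-0.03],"dr":[0,0,0],"jaw":0},{"translation":[-0.96,-0.643,-0.03],"dr":[0,0,0],"jaw":0},{"translation":[-0.96,-0.643,-0.03],"dr":[0,0,0],"jaw":0},{"translation":[-0.96,-0.643,-0.03],"dr":[0,0,0],"jaw":0},{"translation":[-0.96,-0.643,-0.03],"dr":[0,0,0],"jaw":0},{"translation":[-0.96,-0.643,-0.03],"dr":[0,0,0],"jaw":0},{"translation":[-0.96,-0.643,-0.03],"dr":[0,0,0],"jaw":0}]'

```text
time_s: 1.1
position: [0.3839, 0.3488, 0.212]
tcp_rot: [[-0.971, 0.24, -0.001], [0.24, 0.971, -0.0], [0.001, -0.001, -1.0]]
force: [0.1, 0.3, -0.0]
opening: 1.001
```

arm_command --commands '[{"translation":[-0.96,-0.643,-0.03],"dr":[0,0,0],"jaw":0},{"translation":[-0.96,-0.643,-0.03],"dr":[0,0,0],"jaw":0},{"translation":[-0.96,-0.643,-0.03],"dr":[0,0,0],"jaw":0},{"translation":[-0.96,-0.643,-0.03],"dr":[0,0,0],"jaw":0},{"translation":[-0.96,-0.643,-0.03],"dr":[0,0,0],"jaw":0},{"translation":[-0.96,-0.643,-0.03],"dr":[0,0,0],"jaw":0},{"translation":[-0.96,-0.643,-0.03],"dr":[0,0,0],"jaw":0},{"translation":[-0.96,-0.643,-0.03],"dr":[0,0,0],"jaw":0},{"translation":[-0.96,-0.643,-0.03],"dr":[0,0,0],"jaw":0},{"translation":[-0.96,-0.643,-0.03],"dr":[0,0,0],"jaw":0},{"translation":[-0.96,-0.643,-0.03],"dr":[0,0,0],"jaw":0},{"translation":[-0.96,-0.643,-0.03],"dr":[0,0,0],"jaw":0}]'

```text
time_s: 2.1
position: [0.617, 0.0925, 0.2207]
tcp_rot: [[-0.971, 0.241, -0.001], [0.241, 0.971, 0.0], [0.001, -0.0, -1.0]]
force: [-0.3, 0.8, 0.6]
opening: 0.996
```

arm_command --commands '[{"translation":[0,0,0],"dr":[0,0,0.92],"jaw":0},{"translation":[0,0,0],"dr":[0,0,0.92],"jaw":0},{"translation":[0,0,0],"dr":[0,0,0.92],"jaw":0},{"translation":[0,0,0],"dr":[0,0,0.92],"jaw":0},{"translation":[0,0,0],"dr":[0,0,0.92],"jaw":0},{"translation":[0,0,0],"dr":[0,0,0.92],"jaw":0},{"translation":[0,0,0],"dr":[0,0,0],"jaw":0},{"translation":[0,0,0],"dr":[0,0,0],"jaw":0}]'

```text
time_s: 2.77
position: [0.6162, 0.0937, 0.2208]
tcp_rot: [[-0.683, 0.73, -0.001], [0.73, 0.683, 0.0], [0.001, -0.001, -1.0]]
force: [0.1, -0.3, 0.2]
opening: 0.998
```

```bash
cat >> h.py <<'E'
def wshot(name):
    s=read_state(); p,d=capture('wrist'); save(name+'.png',p); np.savez(name+'.npz',p=p,d=d,R=s['tcp_rot'],t=s['position'])
    return s
def w2w(name,u,v,z):
    q=np.load(name+'.npz');m=camera_model('wrist');T=np.eye(4);T[:3,:3]=q['R'];T[:3,3]=q['t'];T=T@m['mount']
    r=T[:3,:3]@np.linalg.solve(m['intrinsics'],[u,v,1]);o=T[:3,3]
    return o+r*(z-o[2])/r[2]
E
python3 - <<'E'
from h import *
s=wshot('w1'); print(s['position'],s['tcp_rot'],s['joint_positions'],s['force'],s['time_s'])
E
```

```text
[0.61624193 0.09367959 0.22080357] [[-6.83393521e-01  7.30049515e-01 -1.00063848e-03]
 [ 7.30049873e-01  6.83393871e-01  1.07647718e-05]
 [ 6.91689021e-04 -7.23159421e-04 -9.99999499e-01]] [-1.61352532e+00  2.90658199e+01  8.11774516e+01 -1.06310931e-03
  6.98140555e+01 -4.47225824e+01] [ 0.14869782 -0.29343817  0.23086197] 2.7667
```

View pics/w1.png

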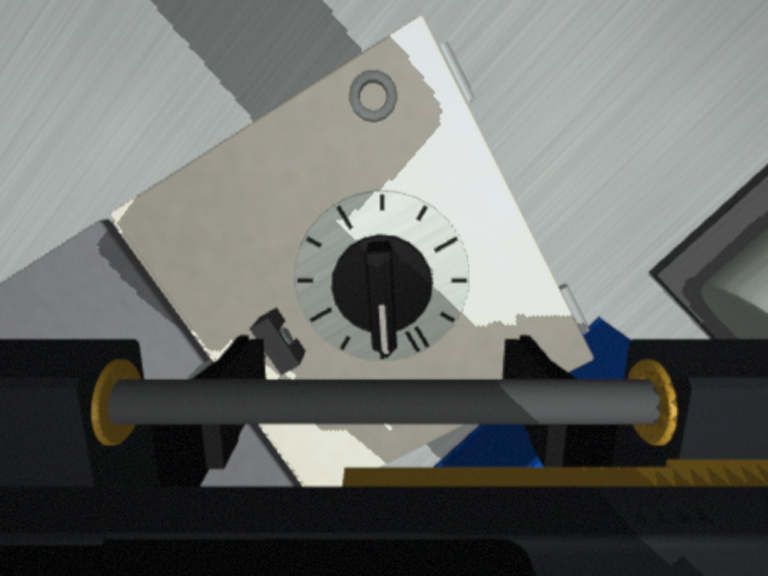

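The wrist view shows the plate centre near (382,276), the double mark (12) at (417,338), and the pointer near (384,345), so it points at about 1. I'll enlarge this too.

Run:
```python
from h import *
p=np.load('w1.npz')['p']; save('w1c.png',p[120:245,160:320],5)
```

```text
(no output)
```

View pics/w1c.png

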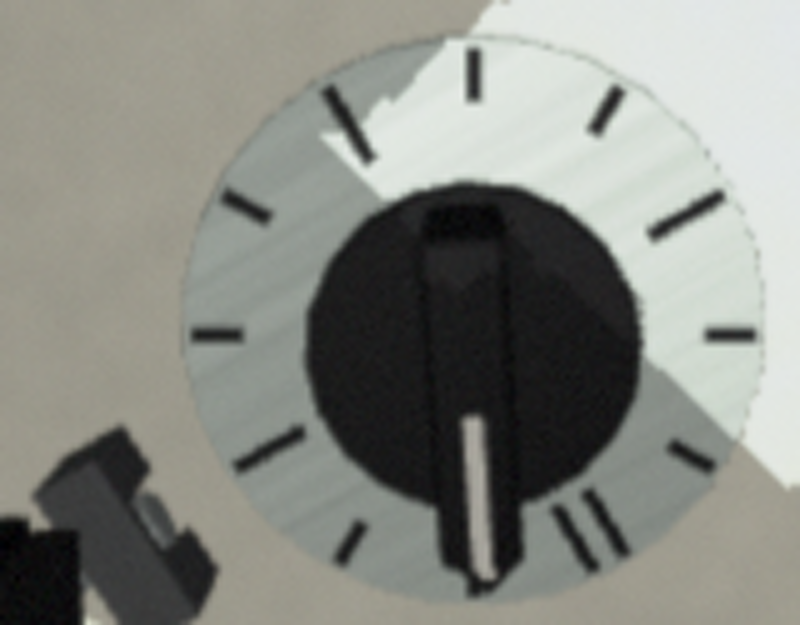

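Run:
```python
from h import *
g=lambda x,y:(160+(x+.5)/5-.5,120+(y+.5)/5-.5)
P={k:w2w('w1',*g(*a),z) for k,a,z in [('m12',(591,530),.106),('m6',(349,124),.106),('m9',(688,216),.106),('m3',(270,450),.106),('m1',(474,580),.106),('m7',(474,75),.106),('m4',(217,335),.106),('m10',(731,335),.106),
 ('back',(465,240),.158),('nose',(478,440),.158),('tip',(487,580),.13),('dl',(307,345),.122),('dr',(640,345),.122)]}
for k in P: print(k,P[k].round(4))
for a,b in [('m12','m6'),('m9','m3'),('m1','m7'),('m4','m10')]:
    v=P[a]-P[b]; print(a,b,((P[a]+P[b])/2).round(4),np.degrees(np.arctan2(v[1],v[0])),np.hypot(*v[:2]))
v=P['nose']-P['back'];print(np.degrees(np.arctan2(v[1],v[0])),(P['nose']+P['back'])/2)
q=np.load('w1.npz');d=q['d']
print([d[120+y//5,160+x//5] for x,y in [(470,300),(250,320),(380,400),(60,100)]])
for x,y in [(470,300),(250,320),(380,400),(60,100)]:
    m=camera_model('wrist');T=np.eye(4);T[:3,:3]=q['R'];T[:3,3]=q['t'];T=T@m['mount'];u,w=g(x,y)
    print((T[:3,:3]@(np.linalg.solve(m['intrinsics'],[u,w,1])*d[120+y//5,160+x//5])+T[:3,3]).round(4))
```

```text
m12 [0.6599 0.0777 0.106 ]
m6 [0.5716 0.1045 0.106 ]
m9 [0.6296 0.1352 0.106 ]
m3 [0.6025 0.0468 0.106 ]
m1 [0.6502 0.0541 0.106 ]
m7 [0.5824 0.1269 0.106 ]
m4 [0.5799 0.0573 0.106 ]
m10 [0.6519 0.1245 0.106 ]
back [0.5961 0.1104 0.158 ]
nose [0.6198 0.088  0.158 ]
tip [0.6453 0.063  0.13  ]
dl [0.5924 0.0717 0.122 ]
dr [0.6366 0.113  0.122 ]
m12 m6 [0.6158 0.0911 0.106 ] -16.909232661031115 0.09228439942857325
m9 m3 [0.6161 0.091  0.106 ] 72.95926734334753 0.09243372738410778
m1 m7 [0.6163 0.0905 0.106 ] -47.02897761552413 0.09944057664920748
m4 m10 [0.6159 0.0909 0.106 ] -136.95564246776146 0.09848782138694845
-43.43825349458934 [0.60799566 0.09922343 0.158     ]
[np.float32(0.2503086), np.float32(0.30316332), np.float32(0.2904651), np.float32(0.29909647)]
[0.6032 0.104  0.1582]
[0.5825 0.0643 0.1075]
[0.6089 0.0735 0.1236]
[0.529  0.0702 0.1009]
```

arm_command --commands '[{"translation":[-0.076,-0.083,0],"dr":[0,0,-0.5],"jaw":0},{"translation":[0,0,0.69],"dr":[0,0,0],"jaw":0.3},{"translation":[0,0,0.69],"dr":[0,0,0],"jaw":0.3},{"translation":[0,0,0.69],"dr":[0,0,0],"jaw":0.5},{"translation":[0,0,0.69],"dr":[0,0,0],"jaw":0.5},{"translation":[0,0,0.67],"dr":[0,0,0],"jaw":0.5},{"translation":[0,0,0],"dr":[0,0,0],"jaw":0.5},{"translation":[0,0,0],"dr":[0,0,0],"jaw":0.5}]'

```text
time_s: 3.48
position: [0.6156, 0.0909, 0.1347]
tcp_rot: [[-0.72, 0.694, -0.003], [0.694, 0.72, 0.0], [0.002, -0.002, -1.0]]
force: [1.1, -0.3, 1.3]
opening: 0.559
```

Run:
```python
from h import *
s=wshot('w2'); print(s['position'],s['tcp_rot'],s['force'],s['opening'],s['time_s'])
```

```text
[0.6156241  0.09092233 0.13467152] [[-7.19749056e-01  6.94229808e-01 -2.50387357e-03]
 [ 6.94231802e-01  7.19751482e-01  9.93352924e-05]
 [ 1.87112823e-03 -1.66677218e-03 -9.99996860e-01]] [ 1.05194648 -0.32350519  1.32762559] 0.559489811247383 3.4833
```

View pics/w2.png

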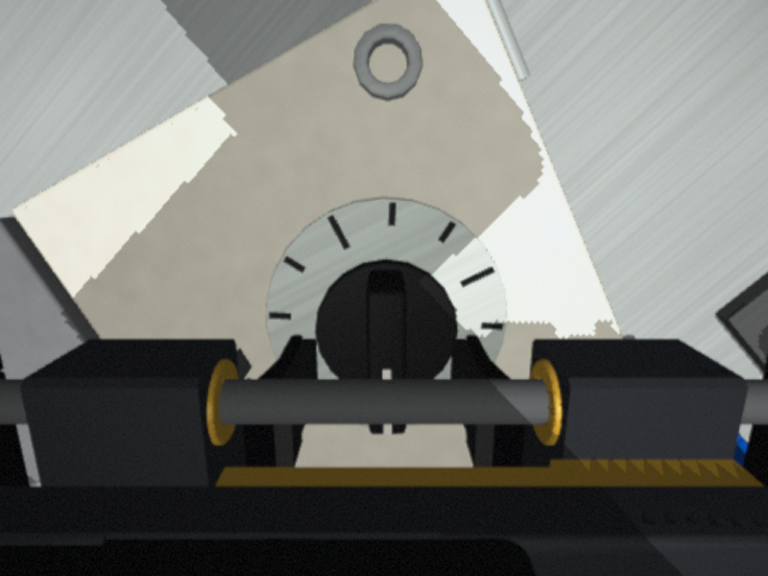

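The bar stands upright at column 386, midway between the fingertips at about 316 and 456. I'll close now.

arm_command --commands '[{"translation":[0,0,0],"dr":[0,0,0],"jaw":0.8},{"translation":[0,0,0],"dr":[0,0,0],"jaw":1},{"translation":[0,0,0],"dr":[0,0,0],"jaw":1},{"translation":[0,0,0],"dr":[0,0,0],"jaw":1},{"translation":[0,0,0],"dr":[0,0,0],"jaw":1},{"translation":[0,0,0],"dr":[0,0,0],"jaw":1}]'

```text
time_s: 4.03
position: [0.6168, 0.0911, 0.136]
tcp_rot: [[-0.719, 0.695, 0.001], [0.695, 0.719, 0.001], [-0.001, 0.001, -1.0]]
force: [0.2, 0.3, 1.2]
opening: 0.151
```

arm_command --commands '[{"translation":[0,0,0],"dr":[0,0,-0.4],"jaw":1},{"translation":[0,0,0],"dr":[0,0,-0.8],"jaw":1},{"translation":[0,0,0],"dr":[0,0,-0.8],"jaw":1},{"translation":[0,0,0],"dr":[0,0,-0.8],"jaw":1},{"translation":[0,0,0],"dr":[0,0,-0.8],"jaw":1},{"translation":[0,0,0],"dr":[0,0,-0.8],"jaw":1},{"translation":[0,0,0],"dr":[0,0,0],"jaw":1}]'

```text
time_s: 4.62
position: [0.617, 0.0915, 0.1359]
tcp_rot: [[-0.953, 0.302, 0.002], [0.302, 0.953, 0.001], [-0.001, 0.002, -1.0]]
force: [0.6, 3.6, 0.9]
opening: 0.153
```

```bash
cat >> h.py <<'E'
def st():
    s=read_state();R=s['tcp_rot'];a=np.degrees(np.arctan2(-R[1,0],-R[0,0]));print('t',s['time_s'],'pos',s['position'].round(4),'dial',np.radians(-17-a).round(3),'F',s['force'].round(1),'M',s['moment'].round(2),'op',round(s['opening'],3),'Ft',(R.T@s['force']).round(1),'q6',s['joint_positions'][5].round(1))
E
python3 -c "
from h import *
st()"
```

```text
t 4.6167 pos [0.617  0.0915 0.1359] dial 0.01 F [0.6 3.6 0.9] M [ 0.32 -0.15 -0.05] op 0.153 Ft [ 0.5  3.6 -0.9] q6 -74.3
```

arm_command --commands '[{"translation":[0,0,0],"dr":[0,0,-0.8],"jaw":1},{"translation":[0,0,0],"dr":[0,0,-0.8],"jaw":1},{"translation":[0,0,0],"dr":[0,0,-0.8],"jaw":1},{"translation":[0,0,0],"dr":[0,0,-0.8],"jaw":1},{"translation":[0,0,0],"dr":[0,0,-0.8],"jaw":1},{"translation":[0,0,0],"dr":[0,0,-0.8],"jaw":1},{"translation":[0,0,0],"dr":[0,0,-0.3],"jaw":1},{"translation":[0,0,0],"dr":[0,0,0],"jaw":1},{"translation":[0,0,0],"dr":[0,0,0],"jaw":1},{"translation":[0,0,0],"dr":[0,0,0],"jaw":1},{"translation":[0,0,0],"dr":[0,0,0],"jaw":1}]'

```text
time_s: 5.53
position: [0.617, 0.0919, 0.1359]
tcp_rot: [[-0.975, -0.223, 0.002], [-0.223, 0.975, 0.002], [-0.002, 0.001, -1.0]]
force: [0.9, 5.9, 2.8]
opening: 0.15
```

```bash
python3 -c "
from h import *
st();wshot('w3');p,d=capture('top'); save('top1.png',p[118:222,200:325],6)"
```

```text
t 5.5333 pos [0.617  0.0919 0.1359] dial -0.521 F [0.9 5.9 2.8] M [ 0.99 -0.22 -0.06] op 0.15 Ft [-2.2  5.6 -2.8] q6 -104.8
```

View pics/w3.png

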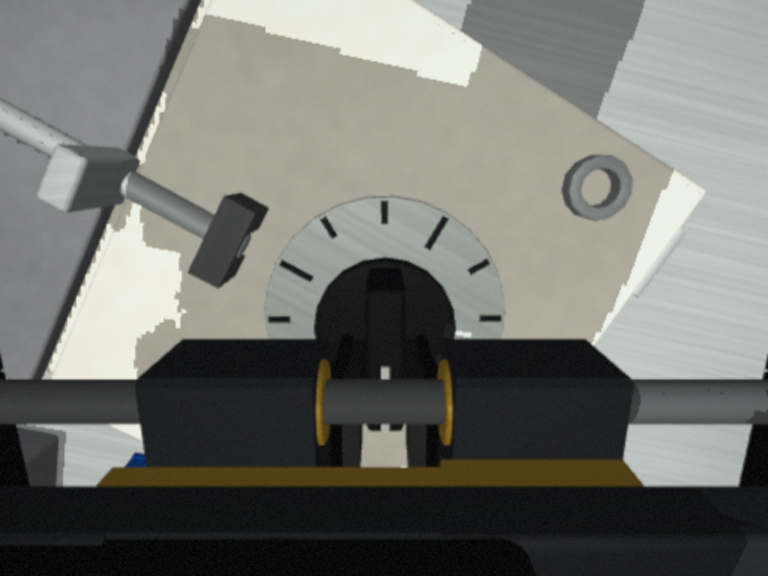

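arm_command --commands '[{"translation":[0,0.03,0],"dr":[0,0,0.4],"jaw":1},{"translation":[0,0,0],"dr":[0,0,0.8],"jaw":1},{"translation":[0,0,0],"dr":[0,0,0.8],"jaw":1},{"translation":[0,0,0],"dr":[0,0,0.8],"jaw":1},{"translation":[0,0,0],"dr":[0,0,0.8],"jaw":1},{"translation":[0,0,0],"dr":[0,0,0.8],"jaw":1},{"translation":[0,0,0],"dr":[0,0,0.8],"jaw":1},{"translation":[0,0,0],"dr":[0,0,0.8],"jaw":1},{"translation":[0,0,0],"dr":[0,0,0.8],"jaw":1},{"translation":[0,0,0],"dr":[0,0,0.8],"jaw":1},{"translation":[0,0,0],"dr":[0,0,0.8],"jaw":1},{"translation":[0,0,0],"dr":[0,0,0],"jaw":1}]'

```text
time_s: 6.63
position: [0.6168, 0.0911, 0.1359]
tcp_rot: [[-0.793, 0.61, 0.001], [0.61, 0.793, -0.001], [-0.002, 0.0, -1.0]]
force: [1.5, 1.9, 2.2]
opening: 0.149
```

```bash
python3 -c "
from h import *
st()"
```

```text
t 6.6333 pos [0.6168 0.0911 0.1359] dial 0.359 F [1.5 1.9 2.2] M [ 0.24 -0.28  0.02] op 0.149 Ft [-0.1  2.4 -2.2] q6 -54.2
```

Remaining turn: 1.047 − 0.359 = 0.688 rad, or 39.4° (6.57 units).

arm_command --commands '[{"translation":[0,0,0],"dr":[0,0,0.8],"jaw":1},{"translation":[0,0,0],"dr":[0,0,0.8],"jaw":1},{"translation":[0,0,0],"dr":[0,0,0.8],"jaw":1},{"translation":[0,0,0],"dr":[0,0,0.8],"jaw":1},{"translation":[0,0,0],"dr":[0,0,0.8],"jaw":1},{"translation":[0,0,0],"dr":[0,0,0.8],"jaw":1},{"translation":[0,0,0],"dr":[0,0,0.8],"jaw":1},{"translation":[0,0,0],"dr":[0,0,0.8],"jaw":1},{"translation":[0,0,0],"dr":[0,0,0.1],"jaw":1},{"translation":[0,0,0],"dr":[0,0,0],"jaw":1},{"translation":[0,0,0],"dr":[0,0,0],"jaw":1},{"translation":[0,0,0],"dr":[0,0,0],"jaw":1}]'

```text
time_s: 7.63
position: [0.6163, 0.0909, 0.1358]
tcp_rot: [[-0.236, 0.972, 0.0], [0.972, 0.236, -0.001], [-0.001, -0.0, -1.0]]
force: [-0.1, -0.5, 3.9]
opening: 0.151
```

```bash
python3 -c "
from h import *
st();wshot('w4')"
```

```text
t 7.6333 pos [0.6163 0.0909 0.1358] dial 1.035 F [-0.1 -0.5  3.9] M [-0.27  0.04  0.1 ] op 0.151 Ft [-0.4 -0.2 -3.9] q6 -15.5
```

View pics/w4.png

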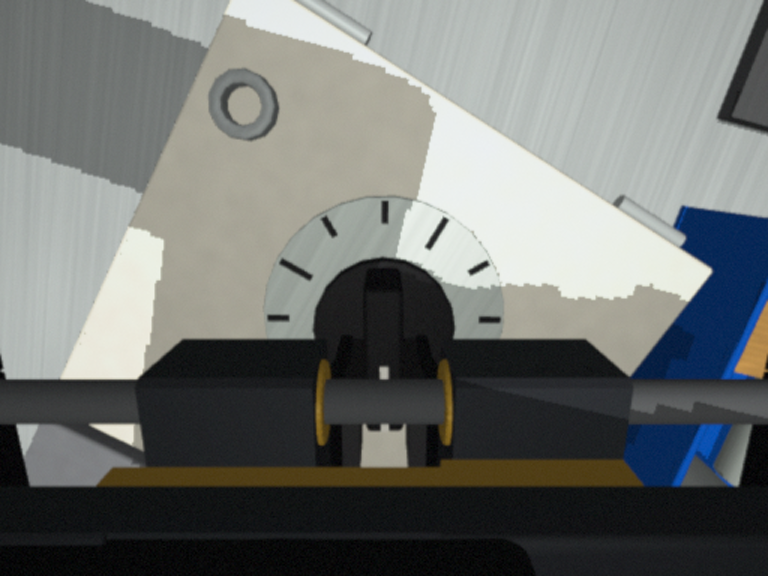

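arm_command --commands '[{"translation":[0,0,0],"dr":[0,0,-0.6],"jaw":1},{"translation":[0,0,0],"dr":[0,0,-0.8],"jaw":1},{"translation":[0,0,0],"dr":[0,0,-0.8],"jaw":1},{"translation":[0,0,0],"dr":[0,0,-0.8],"jaw":1},{"translation":[0,0,0],"dr":[0,0,-0.8],"jaw":1},{"translation":[0,0,0],"dr":[0,0,-0.8],"jaw":1},{"translation":[0,0,0],"dr":[0,0,-0.2],"jaw":1},{"translation":[0,0,0],"dr":[0,0,0],"jaw":1},{"translation":[0,0,0],"dr":[0,0,0],"jaw":1}]'

```text
time_s: 8.43
position: [0.6167, 0.0913, 0.1357]
tcp_rot: [[-0.673, 0.74, 0.001], [0.74, 0.673, -0.001], [-0.001, 0.0, -1.0]]
force: [1.2, -2.2, 4.1]
opening: 0.147
```

arm_command --commands '[{"translation":[0,0,0.02],"dr":[0,0,0],"jaw":1},{"translation":[0,0,0],"dr":[0,0,0],"jaw":1},{"translation":[0,0,0],"dr":[0,0,0],"jaw":1}]'

```text
time_s: 8.68
position: [0.6166, 0.0913, 0.1351]
tcp_rot: [[-0.674, 0.739, 0.001], [0.739, 0.674, -0.001], [-0.001, 0.0, -1.0]]
force: [1.7, -2.7, 4.7]
opening: 0.146
```

```bash
python3 -c "
from h import *
st()"
```

```text
t 8.6833 pos [0.6166 0.0913 0.1351] dial 0.535 F [ 1.7 -2.7  4.7] M [-0.43 -0.3  -0.02] op 0.146 Ft [-3.1 -0.6 -4.7] q6 -44.1
```

arm_command --commands '[{"translation":[0,0,0.02],"dr":[0,0,0],"jaw":1},{"translation":[0,0,0],"dr":[0,0,0],"jaw":1},{"translation":[0,0,0],"dr":[0,0,0],"jaw":1}]'

```text
time_s: 8.93
position: [0.6166, 0.0914, 0.1345]
tcp_rot: [[-0.674, 0.739, 0.001], [0.739, 0.674, -0.0], [-0.001, 0.0, -1.0]]
force: [2.1, -2.1, 4.7]
opening: 0.15
```

arm_command --commands '[{"translation":[0,0,0.016],"dr":[0,0,0],"jaw":1},{"translation":[0,0,0],"dr":[0,0,0],"jaw":1},{"translation":[0,0,0],"dr":[0,0,0],"jaw":1}]'

```text
time_s: 9.18
position: [0.6165, 0.0914, 0.1344]
tcp_rot: [[-0.674, 0.739, 0.001], [0.739, 0.674, -0.0], [-0.001, 0.0, -1.0]]
force: [1.7, -2.7, 4.6]
opening: 0.149
```

arm_command --commands '[{"translation":[0,0,0.012],"dr":[0,0,0],"jaw":1},{"translation":[0,0,0],"dr":[0,0,0],"jaw":1},{"translation":[0,0,0],"dr":[0,0,0],"jaw":1}]'

```text
time_s: 9.43
position: [0.6166, 0.0915, 0.1344]
tcp_rot: [[-0.674, 0.739, 0.001], [0.739, 0.674, -0.0], [-0.001, 0.0, -1.0]]
force: [1.0, -2.5, 6.8]
opening: 0.154
```

arm_command --commands '[{"translation":[0,0,0.012],"dr":[0,0,0],"jaw":1},{"translation":[0,0,0],"dr":[0,0,0],"jaw":1},{"translation":[0,0,0],"dr":[0,0,0],"jaw":1}]'

```text
time_s: 9.68
position: [0.6165, 0.0915, 0.1343]
tcp_rot: [[-0.674, 0.739, 0.001], [0.739, 0.674, -0.0], [-0.001, 0.001, -1.0]]
force: [1.5, -2.9, 8.1]
opening: 0.148
```

arm_command --commands '[{"translation":[0,0,0.02],"dr":[0,0,0],"jaw":1},{"translation":[0,0,0],"dr":[0,0,-0.3],"jaw":1},{"translation":[0,0,0],"dr":[0,0,-0.3],"jaw":1},{"translation":[0,0,0],"dr":[0,0,0],"jaw":1},{"translation":[0,0,0],"dr":[0,0,0],"jaw":1}]'

```text
time_s: 10.1
position: [0.6166, 0.0916, 0.1342]
tcp_rot: [[-0.719, 0.695, 0.001], [0.695, 0.719, 0.0], [-0.001, 0.001, -1.0]]
force: [0.1, -2.2, 9.2]
opening: 0.152
```

```bash
python3 -c "
from h import *
st()"
```

```text
t 10.1 pos [0.6166 0.0916 0.1342] dial 0.472 F [ 0.1 -2.2  9.2] M [-0.41 -0.05 -0.14] op 0.152 Ft [-1.6 -1.5 -9.2] q6 -47.8
```

arm_command --commands '[{"translation":[0,0,0.012],"dr":[0,0,-0.2],"jaw":1},{"translation":[0,0,0],"dr":[0,0,-0.2],"jaw":1},{"translation":[0,0,0],"dr":[0,0,0],"jaw":1},{"translation":[0,0,0],"dr":[0,0,0],"jaw":1}]'

```text
time_s: 10.43
position: [0.6166, 0.0917, 0.1341]
tcp_rot: [[-0.747, 0.665, 0.001], [0.665, 0.747, 0.0], [-0.001, 0.001, -1.0]]
force: [1.0, -2.1, 10.8]
opening: 0.148
```

arm_command --commands '[{"translation":[0,0,0],"dr":[0,0,-0.17],"jaw":1},{"translation":[0,0,0],"dr":[0,0,-0.16],"jaw":1},{"translation":[0,0,0],"dr":[0,0,0],"jaw":1},{"translation":[0,0,0],"dr":[0,0,0],"jaw":1}]'

```text
time_s: 10.77
position: [0.6167, 0.0917, 0.134]
tcp_rot: [[-0.77, 0.639, 0.002], [0.639, 0.77, 0.0], [-0.001, 0.001, -1.0]]
force: [0.4, -1.9, 10.1]
opening: 0.154
```

arm_command --commands '[{"translation":[0,0,0.004],"dr":[0,0,-0.17],"jaw":1},{"translation":[0,0,0],"dr":[0,0,-0.16],"jaw":1},{"translation":[0,0,0],"dr":[0,0,0],"jaw":1},{"translation":[0,0,0],"dr":[0,0,0],"jaw":1}]'

```text
time_s: 11.1
position: [0.6167, 0.0915, 0.1331]
tcp_rot: [[-0.791, 0.611, 0.001], [0.611, 0.791, -0.0], [-0.001, 0.001, -1.0]]
force: [2.5, -2.6, 4.6]
opening: 0.149
```

arm_command --commands '[{"translation":[0,0,0],"dr":[0,0,-0.17],"jaw":1},{"translation":[0,0,0],"dr":[0,0,-0.16],"jaw":1},{"translation":[0,0,0],"dr":[0,0,0],"jaw":1},{"translation":[0,0,0],"dr":[0,0,0],"jaw":1}]'

```text
time_s: 11.43
position: [0.6167, 0.0915, 0.1327]
tcp_rot: [[-0.812, 0.583, 0.001], [0.583, 0.812, -0.0], [-0.001, 0.0, -1.0]]
force: [3.3, -2.0, 4.8]
opening: 0.153
```

arm_command --commands '[{"translation":[0,0,0.02],"dr":[0,0,0],"jaw":1},{"translation":[0,0,0],"dr":[0,0,0],"jaw":1}]'

```text
time_s: 11.6
position: [0.6166, 0.0915, 0.1321]
tcp_rot: [[-0.812, 0.583, 0.001], [0.583, 0.812, -0.0], [-0.001, 0.0, -1.0]]
force: [3.2, -2.2, 4.4]
opening: 0.144
```

```bash
python3 -c "
from h import *
st()"
```

```text
t 11.6 pos [0.6166 0.0915 0.1321] dial 0.326 F [ 3.2 -2.2  4.4] M [-0.53 -0.61  0.02] op 0.144 Ft [-3.9  0.1 -4.4] q6 -56.1
```

The dial is sinking freely and the turning moment is near zero, so I'll press on.

arm_command --commands '[{"translation":[0,0,0.02],"dr":[0,0,0],"jaw":1},{"translation":[0,0,0.02],"dr":[0,0,0],"jaw":1},{"translation":[0,0,0],"dr":[0,0,0],"jaw":1}]'

```text
time_s: 11.85
position: [0.6166, 0.0916, 0.1311]
tcp_rot: [[-0.812, 0.583, 0.001], [0.583, 0.812, -0.0], [-0.001, 0.0, -1.0]]
force: [4.7, -1.9, 3.5]
opening: 0.144
```

arm_command --commands '[{"translation":[0,0,0.02],"dr":[0,0,0],"jaw":1},{"translation":[0,0,0.02],"dr":[0,0,0],"jaw":1},{"translation":[0,0,0],"dr":[0,0,0],"jaw":1}]'

```text
time_s: 12.1
position: [0.6165, 0.0916, 0.1301]
tcp_rot: [[-0.812, 0.583, 0.001], [0.583, 0.812, -0.0], [-0.001, 0.0, -1.0]]
force: [4.2, -3.4, 4.6]
opening: 0.15
```

arm_command --commands '[{"translation":[0,0,0.02],"dr":[0,0,0],"jaw":1},{"translation":[0,0,0],"dr":[0,0,0],"jaw":1},{"translation":[0,0,0],"dr":[0,0,0],"jaw":1}]'

```text
time_s: 12.35
position: [0.6166, 0.0916, 0.1299]
tcp_rot: [[-0.812, 0.583, 0.001], [0.583, 0.812, -0.0], [-0.001, 0.0, -1.0]]
force: [4.5, -3.7, 5.2]
opening: 0.15
```

arm_command --commands '[{"translation":[0,0,0.02],"dr":[0,0,0],"jaw":1},{"translation":[0,0,0.01],"dr":[0,0,0],"jaw":1},{"translation":[0,0,0],"dr":[0,0,0],"jaw":1},{"translation":[0,0,0],"dr":[0,0,0],"jaw":1}]'

```text
time_s: 12.68
position: [0.6167, 0.0916, 0.1298]
tcp_rot: [[-0.812, 0.583, 0.001], [0.583, 0.812, -0.0], [-0.001, 0.001, -1.0]]
force: [3.6, -3.4, 8.3]
opening: 0.147
```

arm_command --commands '[{"translation":[0,0,0.02],"dr":[0,0,0],"jaw":1},{"translation":[0,0,0],"dr":[0,0,0],"jaw":1},{"translation":[0,0,0],"dr":[0,0,0],"jaw":1}]'

```text
time_s: 12.93
position: [0.6167, 0.0915, 0.1298]
tcp_rot: [[-0.812, 0.583, 0.002], [0.583, 0.812, -0.0], [-0.001, 0.001, -1.0]]
force: [2.6, -3.2, 10.4]
opening: 0.15
```

arm_command --commands '[{"translation":[0,0,-0.04],"dr":[0,0,0],"jaw":1},{"translation":[0,0,0],"dr":[0,0,0],"jaw":0.5},{"translation":[0,0,0],"dr":[0,0,0],"jaw":0.5},{"translation":[0,0,0],"dr":[0,0,0],"jaw":0.5},{"translation":[0,0,0],"dr":[0,0,0],"jaw":0.5},{"translation":[0,0,-0.4],"dr":[0,0,0],"jaw":0.5},{"translation":[0,0,-0.8],"dr":[0,0,0],"jaw":0.5},{"translation":[0,0,-0.8],"dr":[0,0,0],"jaw":0.5},{"translation":[0,0,-0.8],"dr":[0,0,0],"jaw":0.5},{"translation":[0,0,-0.8],"dr":[0,0,0],"jaw":0.5},{"translation":[0,0,0],"dr":[0,0,0],"jaw":0.5},{"translation":[0,0,0],"dr":[0,0,0],"jaw":0.5}]'

```text
time_s: 13.93
position: [0.6165, 0.0918, 0.2207]
tcp_rot: [[-0.812, 0.583, 0.002], [0.583, 0.812, 0.0], [-0.002, 0.001, -1.0]]
force: [-0.9, 0.4, -0.6]
opening: 0.496
```

Run:
```python
from h import *
st();s=wshot('w5')
R=s['tcp_rot']
c=np.array([.616,.0909]); a=np.radians(-17); X=np.array([np.cos(a),np.sin(a)]);Y=np.array([-np.sin(a),np.cos(a)])
q=np.load('w5.npz');d=q['d'];m=camera_model('wrist');T=np.eye(4);T[:3,:3]=q['R'];T[:3,3]=q['t'];T=T@m['mount']
v,u=np.mgrid[0:384,0:512];P=np.stack([u,v,np.ones_like(u)],-1)@np.linalg.inv(m['intrinsics']).T*d[...,None]@T[:3,:3].T+T[:3,3]
r=np.hypot(P[...,0]-c[0],P[...,1]-c[1]); sel=(r<20)&(d>0)
z=P[...,2][sel]; print('dial top z',np.percentile(z,[80,90,95,99]).round(4))
sel=(r>40)&(r<52)&(d>0)&(P[...,2]<.12);print('plate z',np.median(P[...,2][sel]))
sel=(P[...,2]>.135)&(P[...,2]<.16)&(r>60)&(r<220)&(d>0)
if sel.any():
    b=P[sel]; print(len(b),np.median(b,0).round(4),b.min(0).round(4),b.max(0).round(4))
```

```text
t 13.9333 pos [0.6165 0.0918 0.2207] dial 0.326 F [-0.9  0.4 -0.6] M [-0.09  0.02 -0.02] op 0.496 Ft [ 1.  -0.2  0.6] q6 -56.1
dial top z [0.3346 0.3497 0.3533 0.3575]
plate z nan
  return _methods._mean(a, axis=axis, dtype=dtype,
  ret = ret.dtype.type(ret / rcount)
```

View pics/w5.png

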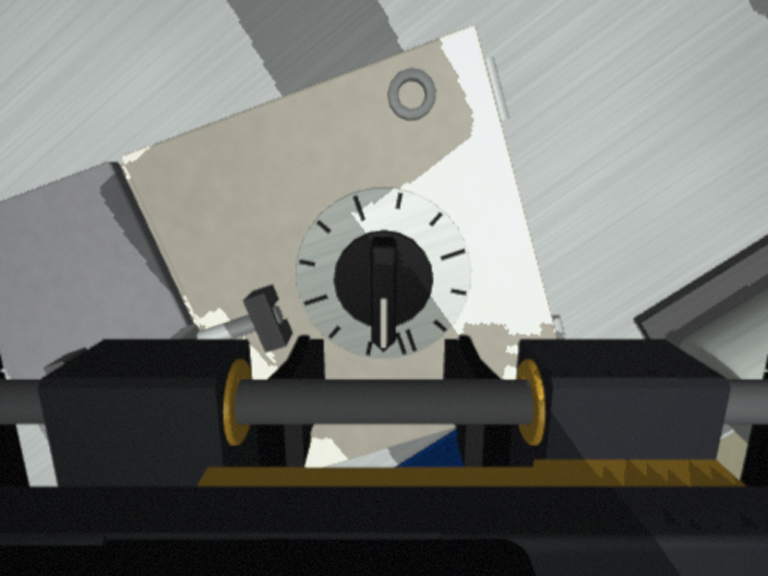

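arm_command --commands '[{"translation":[0,0,0],"dr":[0,0,0.99],"jaw":0.4},{"translation":[0,0,0],"dr":[0,0,0.99],"jaw":0.4},{"translation":[0,0,0],"dr":[0,0,0.99],"jaw":0.4},{"translation":[0,0,0],"dr":[0,0,0.99],"jaw":0.4},{"translation":[0,0,0],"dr":[0,0,0.99],"jaw":0.4},{"translation":[0,0,0],"dr":[0,0,0.99],"jaw":0.4},{"translation":[0,0,0],"dr":[0,0,0.99],"jaw":0.4},{"translation":[0,0,0],"dr":[0,0,0.99],"jaw":0.4},{"translation":[0,0,0],"dr":[0,0,0.99],"jaw":0.4},{"translation":[0,0,0],"dr":[0,0,0.99],"jaw":0.4},{"translation":[0,0,0],"dr":[0,0,0.99],"jaw":0.4},{"translation":[0,0,0],"dr":[0,0,0.99],"jaw":0.4}]'

```text
time_s: 14.98
position: [0.6146, 0.0917, 0.2172]
tcp_rot: [[0.297, 0.955, -0.005], [0.955, -0.297, 0.0], [-0.001, -0.005, -1.0]]
force: [0.1, -0.5, 0.1]
opening: 0.6
```

arm_command --commands '[{"translation":[-0.74,0,0],"dr":[0,0,0],"jaw":0.3},{"translation":[-0.74,0,0],"dr":[0,0,0],"jaw":0.3},{"translation":[-0.74,0,0],"dr":[0,0,0],"jaw":0.3},{"translation":[-0.74,0,0],"dr":[0,0,0],"jaw":0.3},{"translation":[-0.74,0,0],"dr":[0,0,0],"jaw":0.3},{"translation":[-0.74,0,0],"dr":[0,0,0],"jaw":0.3},{"translation":[-0.74,0,0],"dr":[0,0,0],"jaw":0.3},{"translation":[0,0,0],"dr":[0,0,0],"jaw":0.3},{"translation":[0,0,0],"dr":[0,0,0],"jaw":0.3}]'

```text
time_s: 15.73
position: [0.5772, -0.0325, 0.2179]
tcp_rot: [[0.294, 0.956, -0.003], [0.956, -0.294, 0.001], [0.0, -0.003, -1.0]]
force: [-0.0, 0.2, 0.7]
opening: 0.704
```

```bash
cat >> h.py <<'E'
def cloud(name):
    q=np.load(name+'.npz');d=q['d'];m=camera_model('wrist');T=np.eye(4);T[:3,:3]=q['R'];T[:3,3]=q['t'];T=T@m['mount']
    v,u=np.mgrid[0:384,0:512];P=np.stack([u,v,np.ones_like(u)],-1)@np.linalg.inv(m['intrinsics']).T*d[...,None]@T[:3,:3].T+T[:3,3]
    P[d<=0]=np.nan; return P
E
python3 - <<'E'
from h import *
st();s=wshot('w6')
c=np.array([.616,.0909])
P=cloud('w5');r=np.hypot(P[...,0]-c[0],P[...,1]-c[1])
for nm in ('w1','w5','w6'):
    P=cloud(nm);r=np.hypot(P[...,0]-c[0],P[...,1]-c[1]);Z=P[...,2]
    z=Z[(r<25)&(Z<.18)]; zp=Z[(r>42)&(r<50)&(Z<.115)]
    print(nm,len(z),np.percentile(z,[50,90,97]).round(4) if len(z) else '', np.median(zp) if len(zp) else '')
P=cloud('w6');Z=P[...,2];sel=(Z>.14)&(Z<.153)&(np.hypot(P[...,0]-.577,P[...,1]+.03)<.04)
b=P[sel];print(len(b),b.mean(0),b.min(0),b.max(0))
E
```

```text
t 15.7333 pos [ 0.5772 -0.0325  0.2179] dial 1.572 F [-0.   0.2  0.7] M [-0.12  0.08 -0.04] op 0.704 Ft [ 0.1 -0.1 -0.7] q6 2.8
w1 128962 [0.0143 0.1022 0.122 ] 
w5 125238 [0.0154 0.1053 0.1164] 
w6 124902 [0.0999 0.1066 0.1189] 
401 [ 0.57806907 -0.03231429  0.14704763] [ 0.56618373 -0.04076788  0.14017037] [ 0.58933096 -0.02495491  0.14975756]
```

View pics/w6.png

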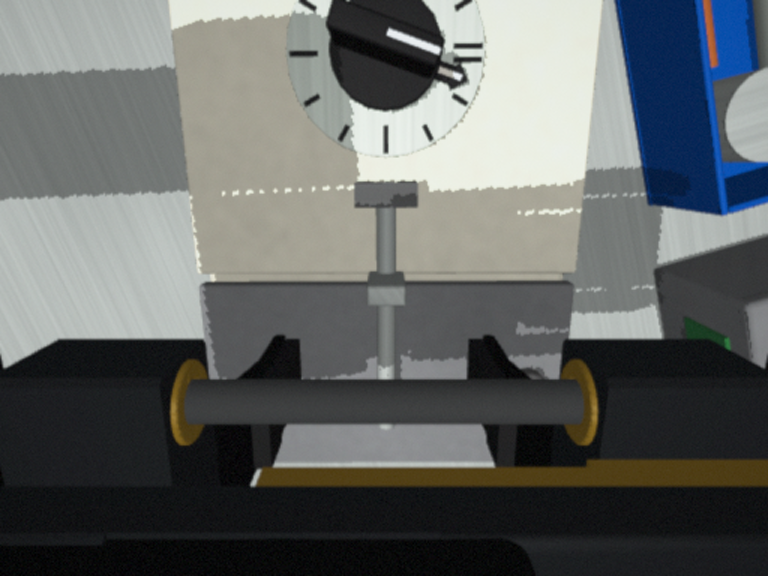

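arm_command --commands '[{"translation":[0.01,0.03,0.7],"dr":[0,0,0],"jaw":0.3},{"translation":[0,0,0.7],"dr":[0,0,0],"jaw":0.3},{"translation":[0,0,0.7],"dr":[0,0,0],"jaw":0.3},{"translation":[0,0,0.7],"dr":[0,0,0],"jaw":0.3},{"translation":[0,0,0.6],"dr":[0,0,0],"jaw":0.4},{"translation":[0,0,0],"dr":[0,0,0],"jaw":0.5},{"translation":[0,0,0],"dr":[0,0,0],"jaw":0.5}]'

```text
time_s: 16.37
position: [0.5785, -0.031, 0.1333]
tcp_rot: [[0.291, 0.957, -0.003], [0.957, -0.291, 0.001], [0.0, -0.003, -1.0]]
force: [0.3, -0.3, -0.3]
opening: 0.558
```

arm_command --commands '[{"translation":[0,0,0],"dr":[0,0,0],"jaw":0.7},{"translation":[0,0,0],"dr":[0,0,0],"jaw":1},{"translation":[0,0,0],"dr":[0,0,0],"jaw":1},{"translation":[0,0,0],"dr":[0,0,0],"jaw":1},{"translation":[0,0,0],"dr":[0,0,0],"jaw":1}]'

```text
time_s: 16.78
position: [0.5795, -0.0323, 0.135]
tcp_rot: [[0.292, 0.956, 0.001], [0.956, -0.292, -0.0], [0.0, 0.001, -1.0]]
force: [0.6, -0.2, 1.2]
opening: 0.207
```

arm_command --commands '[{"translation":[0,0,0],"dr":[0,0,0],"jaw":1},{"translation":[0,0,0],"dr":[0,0,0],"jaw":1}]'

```text
time_s: 16.95
position: [0.5793, -0.0323, 0.1346]
tcp_rot: [[0.292, 0.956, 0.0], [0.956, -0.292, -0.0], [0.0, 0.0, -1.0]]
force: [0.6, 0.3, -0.1]
opening: 0.065
```

Run:
```python
from h import *
st();s=wshot('w7')
```

```text
t 16.95 pos [ 0.5793 -0.0323  0.1346] dial 1.57 F [ 0.6  0.3 -0.1] M [-0.1   0.07  0.05] op 0.065 Ft [0.5 0.5 0.1] q6 2.8
```

View pics/w7.png

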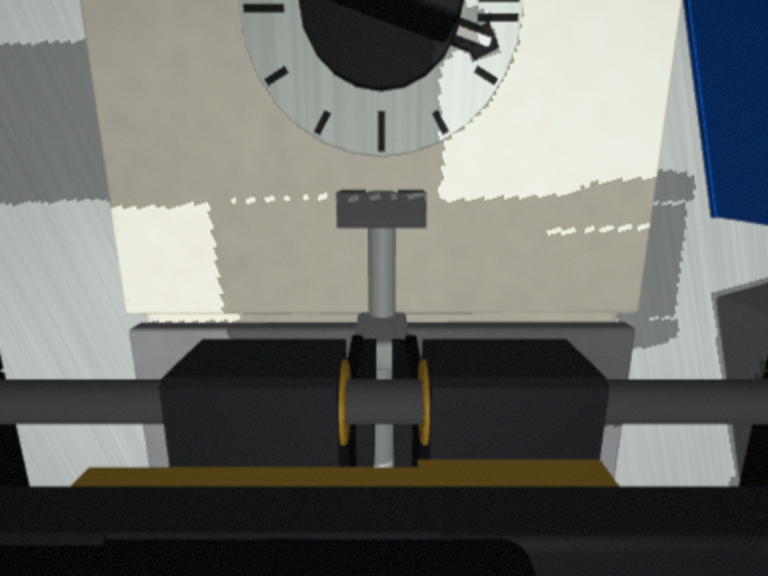

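Run:
```python
from h import *
p=np.load('w7.npz')['p']; save('w7c.png',p[195:320,200:310],6)
P=cloud('w7')
for v in range(200,240,3): print(v,P[v,255].round(4),P[v,262].round(4), P[v,245].round(4))
P=cloud('w6')
for v in range(175,215,3): print(v,P[v,257].round(4))
p,d=capture('scene'); save('scene7.png',p[150:290,180:350],4.5)
```

```text
200 [ 0.5826 -0.02    0.1187] [ 0.5867 -0.0222  0.1156] [ 0.5742 -0.023   0.1001]
203 [ 0.5819 -0.022   0.1184] [ 0.586  -0.0245  0.1145] [ 0.5735 -0.0251  0.1002]
206 [ 0.5813 -0.0239  0.1184] [ 0.5854 -0.0267  0.1137] [ 0.5728 -0.0273  0.1   ]
209 [ 0.5805 -0.0265  0.1163] [ 0.5849 -0.0282  0.1152] [ 0.5738 -0.0257  0.1127]
212 [ 0.5801 -0.0278  0.1186] [ 0.5845 -0.0292  0.1184] [ 0.5739 -0.0258  0.119 ]
215 [ 0.5801 -0.0279  0.1242] [ 0.5844 -0.0291  0.1246] [ 0.5741 -0.0259  0.1249]
218 [ 0.5801 -0.0279  0.1302] [ 0.5843 -0.0292  0.1301] [ 0.5741 -0.0263  0.1295]
221 [ 0.5803 -0.0275  0.1366] [ 0.5842 -0.0289  0.1362] [ 0.5745 -0.026   0.1361]
224 [ 0.5801 -0.0282  0.1399] [ 0.584  -0.0295  0.1397] [ 0.5746 -0.0261  0.1409]
227 [ 0.5802 -0.0277  0.1464] [ 0.585  -0.0249  0.1569] [ 0.5763 -0.0223  0.1568]
230 [ 0.5799 -0.0289  0.1476] [ 0.5849 -0.0252  0.1604] [ 0.5764 -0.0226  0.1605]
233 [ 0.5794 -0.0304  0.1483] [ 0.5849 -0.0249  0.1654] [ 0.5765 -0.0226  0.1646]
236 [ 0.5788 -0.0324  0.1476] [ 0.5847 -0.0251  0.1687] [ 0.5765 -0.023   0.1677]
239 [ 0.5781 -0.0346  0.1466] [ 0.5848 -0.0247  0.1735] [ 0.5768 -0.0225  0.1729]
175 [ 0.5815 -0.0214  0.117 ]
178 [ 0.5807 -0.024   0.1172]
181 [ 0.5799 -0.0266  0.1177]
184 [ 0.5795 -0.0277  0.1247]
187 [ 0.5796 -0.0274  0.1371]
190 [ 0.5794 -0.028   0.1449]
193 [ 0.5788 -0.03    0.1466]
196 [ 0.5782 -0.032   0.1484]
199 [ 0.5774 -0.0345  0.1484]
202 [ 0.5765 -0.0375  0.1464]
205 [ 0.5732 -0.0483  0.1178]
208 [ 0.5724 -0.0509  0.1184]
211 [ 0.5715 -0.0539  0.1178]
214 [ 0.5707 -0.0564  0.1185]
```

View pics/w7c.png

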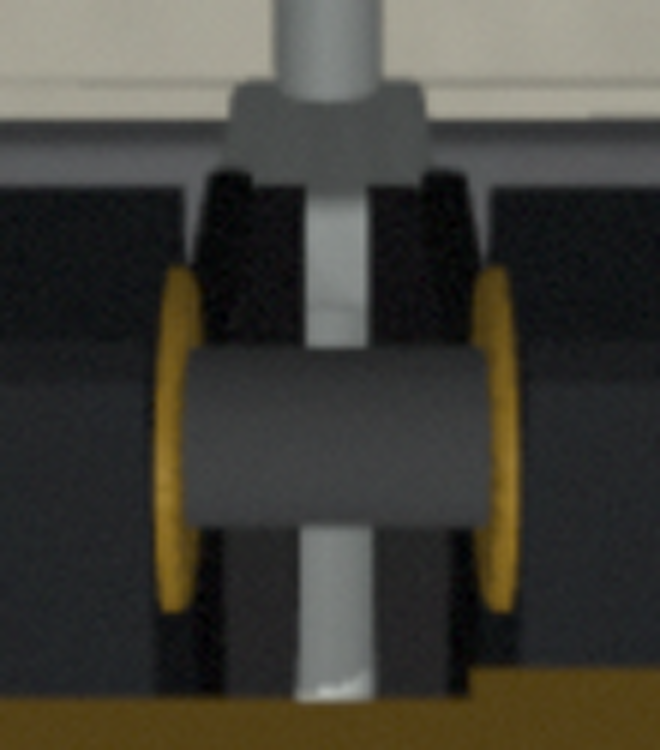

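View pics/scene7.png

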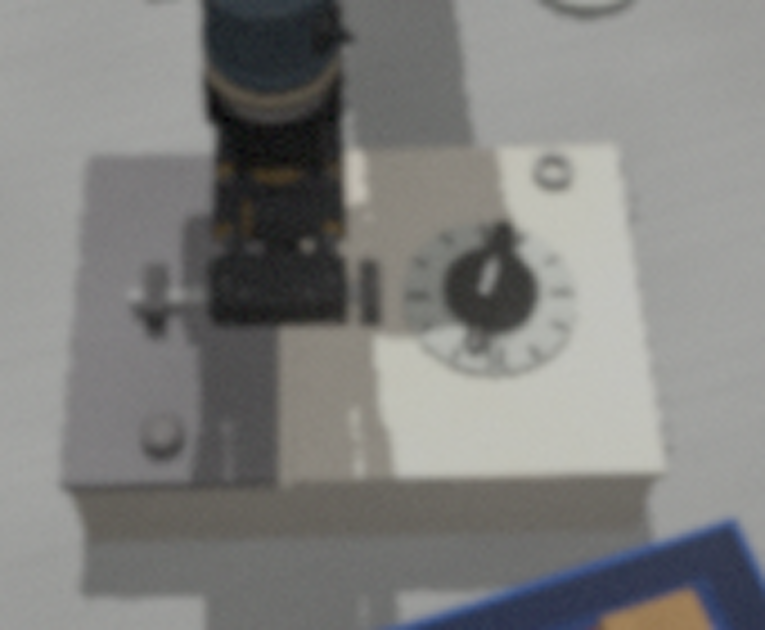

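The fingers closed without gripping. They seem to end above the tab top, about 20 mm higher than I assumed. I'll open, look at the tip height, then go lower.

arm_command --commands '[{"translation":[0,0,0],"dr":[0,0,0],"jaw":0.4},{"translation":[0,0,0],"dr":[0,0,0],"jaw":0.4},{"translation":[0,0,0],"dr":[0,0,0],"jaw":0.4},{"translation":[0,0,0],"dr":[0,0,0],"jaw":0.4},{"translation":[0,0,0],"dr":[0,0,0],"jaw":0.4},{"translation":[0,0,0],"dr":[0,0,0],"jaw":0.4}]'

```text
time_s: 17.55
position: [0.5792, -0.0322, 0.1344]
tcp_rot: [[0.292, 0.956, 0.0], [0.956, -0.292, -0.0], [-0.0, 0.0, -1.0]]
force: [-0.2, 0.4, 0.1]
opening: 0.392
```

arm_command --commands '[{"translation":[0,0,0.2],"dr":[0,0,0],"jaw":0.4},{"translation":[0,0,0.2],"dr":[0,0,0],"jaw":0.4},{"translation":[0,0,0],"dr":[0,0,0],"jaw":0.4},{"translation":[0,0,0],"dr":[0,0,0],"jaw":0.4}]'

```text
time_s: 17.88
position: [0.5787, -0.0321, 0.1237]
tcp_rot: [[0.292, 0.956, -0.001], [0.956, -0.292, 0.0], [-0.0, -0.002, -1.0]]
force: [0.5, 0.1, 0.1]
opening: 0.589
```

Run:
```python
from h import *
st();s=wshot('w8')
P=cloud('w8');Z=P[...,2]
L=(P-s['position'])@s['tcp_rot']
sel=(abs(L[...,0])<.03)&(abs(L[...,1])>.015)&(abs(L[...,1])<.06)&(L[...,2]>-.06)&(L[...,2]<.006)
b=L[sel]; print(len(b)); 
if len(b): print(b.min(0),b.max(0)); print(np.percentile(b[:,2],[50,90,99]))
```

```text
t 17.8833 pos [ 0.5787 -0.0321  0.1237] dial 1.57 F [0.5 0.1 0.1] M [-0.07  0.05  0.01] op 0.589 Ft [ 0.3  0.4 -0.1] q6 2.8
1600
[-0.01079766 -0.03737074 -0.05998058] [ 0.01085394  0.03727835 -0.01939129]
[-0.04005316 -0.02423341 -0.02012912]
```

View pics/w8.png

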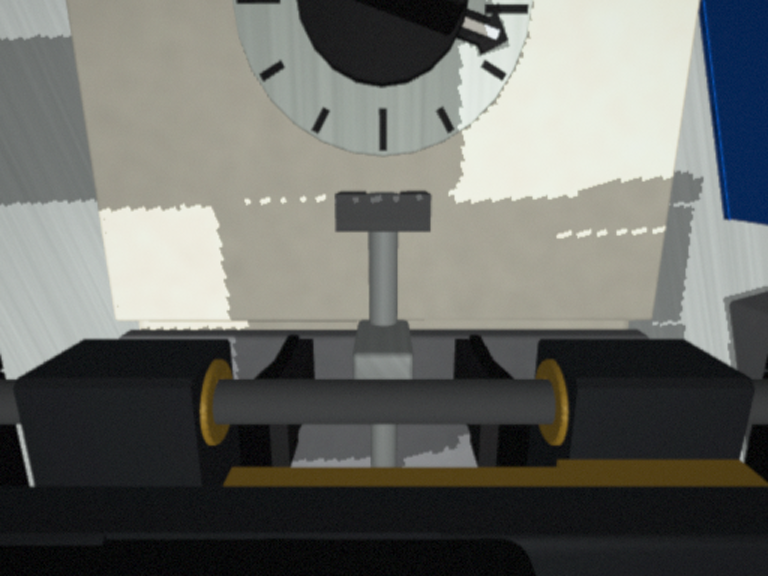

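Run:
```python
from h import *
q=np.load('w8.npz')
L=(cloud('w8')-q['t'])@q['R']
for u,v in [(256,256),(256,266),(256,276),(256,315),(256,330),(190,315),(330,315)]: print(u,v,L[v,u].round(4))
```

```text
256 256 [ 3.190e-02  1.000e-04 -1.045e-01]
256 266 [ 3.010e-02  1.000e-04 -1.066e-01]
256 276 [ 2.810e-02  1.000e-04 -1.082e-01]
256 315 [ 2.28e-02  1.00e-04 -1.17e-01]
256 330 [ 2.520e-02  1.000e-04 -1.252e-01]
190 315 [ 0.0233 -0.0153 -0.1176]
330 315 [ 0.0232  0.0174 -0.1176]
```

The tips sit 19 mm behind the TCP, and the cross rod is far above the tab. I'll lower by 14 mm and close.

arm_command --commands '[{"translation":[0,0.02,0.28],"dr":[0,0,0],"jaw":0.4},{"translation":[0,0,0.27],"dr":[0,0,0],"jaw":0.4},{"translation":[0,0,0],"dr":[0,0,0],"jaw":0.6},{"translation":[0,0,0],"dr":[0,0,0],"jaw":0.8},{"translation":[0,0,0],"dr":[0,0,0],"jaw":1},{"translation":[0,0,0],"dr":[0,0,0],"jaw":1},{"translation":[0,0,0],"dr":[0,0,0],"jaw":1},{"translation":[0,0,0],"dr":[0,0,0],"jaw":1},{"translation":[0,0,0],"dr":[0,0,0],"jaw":1},{"translation":[0,0,0],"dr":[0,0,0],"jaw":1}]'

```text
time_s: 18.77
position: [0.5784, -0.032, 0.1107]
tcp_rot: [[0.292, 0.956, -0.003], [0.956, -0.292, 0.001], [-0.0, -0.003, -1.0]]
force: [-2.5, 1.6, 3.5]
opening: 0.249
```

arm_command --commands '[{"translation":[-0.2,0,0],"dr":[0,0,0],"jaw":1},{"translation":[-0.2,0,0],"dr":[0,0,0],"jaw":1},{"translation":[0,0,0],"dr":[0,0,0],"jaw":1}]'

```text
time_s: 19.02
position: [0.5756, -0.0411, 0.1107]
tcp_rot: [[0.293, 0.956, -0.002], [0.956, -0.293, 0.002], [0.001, -0.002, -1.0]]
force: [-2.6, 2.8, 3.6]
opening: 0.247
```

arm_command --commands '[{"translation":[-0.25,0,0],"dr":[0,0,0],"jaw":1},{"translation":[-0.25,0,0],"dr":[0,0,0],"jaw":1},{"translation":[-0.25,0,0],"dr":[0,0,0],"jaw":1},{"translation":[-0.2,0,0],"dr":[0,0,0],"jaw":1},{"translation":[0,0,0],"dr":[0,0,0],"jaw":1},{"translation":[0,0,0],"dr":[0,0,0],"jaw":1}]'

```text
time_s: 19.52
position: [0.5686, -0.0642, 0.1106]
tcp_rot: [[0.292, 0.956, -0.002], [0.956, -0.292, 0.001], [0.0, -0.002, -1.0]]
force: [-5.1, 2.7, 4.9]
opening: 0.247
```

arm_command --commands '[{"translation":[-0.06,0,0],"dr":[0,0,0],"jaw":1},{"translation":[-0.04,0,0],"dr":[0,0,0],"jaw":1},{"translation":[0,0,0],"dr":[0,0,0],"jaw":1},{"translation":[0,0,0],"dr":[0,0,0],"jaw":1}]'

```text
time_s: 19.85
position: [0.5683, -0.0655, 0.1107]
tcp_rot: [[0.292, 0.956, -0.002], [0.956, -0.292, 0.002], [0.002, -0.002, -1.0]]
force: [-4.3, 4.9, 5.2]
opening: 0.246
```

arm_command --commands '[{"translation":[0.03,0,0],"dr":[0,0,0],"jaw":1},{"translation":[0,0,0],"dr":[0,0,0],"jaw":0.4},{"translation":[0,0,0],"dr":[0,0,0],"jaw":0.4},{"translation":[0,0,0],"dr":[0,0,0],"jaw":0.4},{"translation":[0,0,0],"dr":[0,0,0],"jaw":0.4},{"translation":[0,0,-0.4],"dr":[0,0,0],"jaw":0.4},{"translation":[0,0,-0.8],"dr":[0,0,0],"jaw":0.4},{"translation":[0,0,-0.9],"dr":[0,0,0],"jaw":0.4},{"translation":[0,0,-0.9],"dr":[0,0,0],"jaw":0.4},{"translation":[0,0,-0.9],"dr":[0,0,0],"jaw":0.4},{"translation":[0,0,0],"dr":[0,0,0],"jaw":0.4},{"translation":[0,0,0],"dr":[0,0,0],"jaw":0.4}]'

```text
time_s: 20.85
position: [0.5706, -0.0669, 0.2102]
tcp_rot: [[0.292, 0.956, 0.005], [0.956, -0.292, -0.002], [-0.0, 0.005, -1.0]]
force: [-0.1, 0.2, 0.5]
opening: 0.597
```

Run:
```python
from h import *
st();s=wshot('w9')
P=cloud('w9');Z=P[...,2];sel=(Z>.143)&(Z<.153)&(np.hypot(P[...,0]-.568,P[...,1]+.066)<.03)
b=P[sel];print(len(b),b.mean(0),b.min(0),b.max(0))
d=P[(np.hypot(P[...,0]-.616,P[...,1]-.0909)<30e-3)]; h=d[:,2];h=h[(h>.11)&(h<.17)]; print(np.histogram(h,bins=np.arange(.11,.166,.003)))
P=cloud('w6');d=P[(np.hypot(P[...,0]-.616,P[...,1]-.0909)<30e-3)]; h=d[:,2];h=h[(h>.11)&(h<.17)]; print(np.histogram(h,bins=np.arange(.11,.166,.003))[0])
P=cloud('w1');d=P[(np.hypot(P[...,0]-.616,P[...,1]-.0909)<30e-3)]; h=d[:,2];h=h[(h>.11)&(h<.17)]; print(np.histogram(h,bins=np.arange(.11,.166,.003))[0])
```

```text
t 20.85 pos [ 0.5706 -0.0669  0.2102] dial 1.57 F [-0.1  0.2  0.5] M [-0.12  0.08  0.  ] op 0.597 Ft [ 0.1 -0.1 -0.5] q6 -0.8
405 [ 0.56788756 -0.06597888  0.14730804] [ 0.55639685 -0.07493476  0.1430486 ] [ 0.57909568 -0.05854088  0.14956885]
(array([  0, 214, 969,   8,   0,   0,   0,   0,   0,   0,   0,   0,   0,
         0,   0,   0,   0,   0]), array([0.11 , 0.113, 0.116, 0.119, 0.122, 0.125, 0.128, 0.131, 0.134,
       0.137, 0.14 , 0.143, 0.146, 0.149, 0.152, 0.155, 0.158, 0.161,
       0.164]))
[   1  365 1923   44   57   48   58   58   55   66   58   64   68  438
 1307    1    0    0]
[   0    0    0  338 1933   10    9    8    9   11   10   10   10    9
   14  219  933    0]
```

View pics/w9.png

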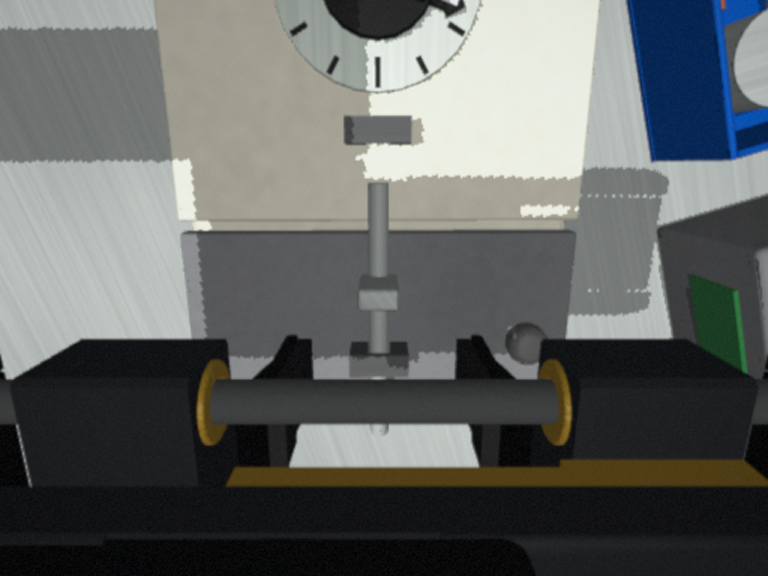

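The bolt's end at (378,183) is clear of the keeper at (378,130). The tab has moved 35 mm, the dial face sits 6 mm lower than at the start, and the gripper is clear.

```bash
python3 -c "
from rig import *
print(hand_in())"
```

```text
the job is handed in; nothing more can be done
None
```

The case is unlocked and the job is handed in. Simulated time was about 21 s of the 72 s allowed; no verdict is reported at hand-in.

- **Dial:** I turned it left to 11 (wrist angle gave -0.52 rad) and then right to 2 (1.035 rad), pausing on each. Wrist pictures confirmed both positions.
- **Gate:** I went back left to 1 and felt on with at most about 11 N at the wrist. The dial began to drop near 0.36 rad and was pressed to its stop at 0.33 rad. The wrist camera's depth readings show its face about 6 mm lower than at the start.
- **Bolt:** I drew it to its stop. The wrist moved 35.0 mm and the camera put the tab 35.2 mm from its start. The bolt's end is visibly clear of the keeper.
- **End state:** The gripper is open and well above everything, with the force reading near zero. I moved no bystander knowingly, but did not measure their positions again at the end.

**Disagreement with the description:** The fingertips showed up about 19 mm behind the TCP, not 8 mm ahead of it as described. The first close on the bolt tab therefore shut on air just above it, without force. I reopened, went about 24 mm lower and gripped it. The dial had been held only by the top few millimetres of its bar, but it did not slip noticeably.

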